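# Put the tea cups away on their own saucers

## Robot

A 6-joint arm with a two-finger parallel gripper is mounted at the origin on the work surface. World frame = base frame: x ahead of the robot, y to its left, z up, the work surface at z = 0. Lengths are in m, angles in rad, forces in N, time in s.
With the tool pointing down it reaches from about 0.275 to 0.975 m from the base axis. Payload 8.4 kg.
Tool frame: the origin (TCP) lies at the very end of the fingers, on their centre line; the grasp point (between the pads) lies 19 mm behind it; z points along the fingers, y is the line along which they close (so a half turn about z gives the same grasp; the last joint's range is limited). The gripper opens to 92 mm and grips with 3 to 60 N. Pads are 20 mm wide; open, the fingers measure 128 mm over their backs; the gripper's body (75 mm by 189 mm) begins 69 mm behind the grasp point.
Start: joints at [-1.134, 0.353, 1.633, -0, 1.155, -0.002], TCP at [0.266, -0.566, 0.215] pointing down, gripper open.
Joint ranges: [-2.63, 2.63], [-0.92, 2.1], [0.06, 2.66], [-1.3, 4.44], [0, 2.69], [-3.02, 3.02]. Speed limits (rad/s): [2.22, 2.22, 2.79, 3.14, 3.14, 3.14].

## Interface

Orientations are given as a unit quaternion [x, y, z, w].
In Python, from workcell import env, eyes, workorder gives the robot as it stands.
- The arm moves only by the tool jog_arm, never from a script. Its argument "steps" is a list of rows, each an object with "travel": the shift along the tool's x, y, z in mm, a list of three; "delta_rot": the turn, a rotation vector about the tool's x, y, z in degrees, a list of three; "jaw": the finger opening in mm, from 0 to 91.9. In form: [{"travel": [dx, dy, dz], "delta_rot": [ax, ay, az], "jaw": jaw}, ...]. A call has 1 to 20 rows; each row is the pose to reach, as a shift and turn from the pose commanded when the call began, along the tool's axes at that moment; what a row does not reach only later rows make up. A row lasts 1/10 s, in which the tool goes at most 50 mm and 8.59 degrees, less where a joint would pass 70% of its speed; a pose out of reach is approached as far as the arm can. A call with a gripper value outside its range is refused whole. The fingers move at their own pace and stop on an object; "squeeze" is the grip in N (left out, the last holds). Time passes only in rows, so rows that repeat a pose let the fingers close. It gives the time, the measured TCP pose, the force, the opening and the grip force at its end, in the units of the state.
- env.sense(): the state, without advancing time (a new reading comes with each control period).
- eyes.read_camera(name): name is "side" or "top" or "wrist"; returns (picture, depth): 420x560x3 uint8, red, green, blue; 420x560 float32, m along the optical axis (not along the pixel's ray), 0 where there is no reading.
- eyes.calibration(name): a dict with "mtx" (3x3 intrinsics, pixels), "k1" (the pictures are not rectified: a ray, as slopes to the right and down, at radius r is drawn at 1 + k1 r^2 times it, then the intrinsics apply), "origin" and "attitude" of the camera in the world; the wrist camera has in their place "mount" (4x4, takes a point from camera to tool coordinates, whose origin is the TCP and whose axes are the flange's). Camera axes: x right, y down, z forward; pixel columns grow to the right and rows downward; lengths in m; the calibration is good to about 2 mm. A picture is of the moment at which its call begins: read the wrist's pose just before it. calibration takes no time and is no camera call.
- workorder.close_job(): hands the job in; it is judged then, once.
The state is a dict: "time_s": time; "qpos": joint angles; "qd": joint speeds; "tau": joint torques, N m; "tool_pos": TCP position; "tool_rot": TCP orientation; "contact_force": force on the tool from outside, world axes, zero at the start; "wrist_torque": the same for the moment, N m; "grip_width": finger opening in m; "gripper_force": force on a finger pad.
Only numpy, scipy, OpenCV 4.12 (cv2) and the standard library are available. Lean on these libraries where they do the work, as an engineer would, in place of code of your own. Each camera call takes 0.05 s, during which the arm holds its last target. There are 200 camera calls.

## Task

Move the row of four tea cups from the bamboo rack over to the row of saucers on the wire rack, setting each cup upright and well centred on the saucer of its own colour, so that the cups end up in the saucers' order. They are ceramic: set each cup down rather than letting it drop, leave every saucer at its place in the row, and do not disturb the tiffin or the snack box.

Things in the scene. Friction and masses are not known exactly. Their poses are not given: they have to be found in the camera images.
- cup_blue: cobalt blue tea cup, 60 mm tall, 0.15 kg; foot 42 mm across, wall a plain cylinder 62 mm across from 22 mm up to the open rim (3.5 mm thick). Handle along its +y, 55 mm out from the axis; its +x and -x sides are clear for gripping. Origin: centre of underside, z up. Starts upright among four cups 110 mm apart on a fixed 25 mm high bamboo rack (88 x 450 mm), handles roughly along the row; order varies.
- cup_yellow: mustard yellow tea cup, 60 mm tall, 0.15 kg; foot 42 mm across, wall a plain cylinder 62 mm across from 22 mm up to the open rim (3.5 mm thick). Handle along its +y, 55 mm out from the axis; its +x and -x sides are clear for gripping. Origin: centre of underside, z up. Starts upright among four cups 110 mm apart on a fixed 25 mm high bamboo rack (88 x 450 mm), handles roughly along the row; order varies.
- cup_red: brick-red tea cup, 60 mm tall, 0.15 kg; foot 42 mm across, wall a plain cylinder 62 mm across from 22 mm up to the open rim (3.5 mm thick). Handle along its +y, 55 mm out from the axis; its +x and -x sides are clear for gripping. Origin: centre of underside, z up. Starts upright among four cups 110 mm apart on a fixed 25 mm high bamboo rack (88 x 450 mm), handles roughly along the row; order varies.
- cup_green: dark green tea cup, 60 mm tall, 0.15 kg; foot 42 mm across, wall a plain cylinder 62 mm across from 22 mm up to the open rim (3.5 mm thick). Handle along its +y, 55 mm out from the axis; its +x and -x sides are clear for gripping. Origin: centre of underside, z up. Starts upright among four cups 110 mm apart on a fixed 25 mm high bamboo rack (88 x 450 mm), handles roughly along the row; order varies.
- saucer_blue: cobalt blue loose saucer, 112 mm across, rim 16 mm high, 0.2 kg; flat middle 64 mm across, 6 mm above its underside. Origin: centre of underside, z up. One of four, 122 mm apart, on a fixed 35 mm high wire rack (120 x 490 mm) roughly parallel to the bamboo rack, centres about 165 to 195 mm apart; either rack may be the nearer to the robot; order varies.
- saucer_yellow: mustard yellow loose saucer, 112 mm across, rim 16 mm high, 0.2 kg; flat middle 64 mm across, 6 mm above its underside. Origin: centre of underside, z up. One of four, 122 mm apart, on a fixed 35 mm high wire rack (120 x 490 mm) roughly parallel to the bamboo rack, centres about 165 to 195 mm apart; either rack may be the nearer to the robot; order varies.
- saucer_red: brick-red loose saucer, 112 mm across, rim 16 mm high, 0.2 kg; flat middle 64 mm across, 6 mm above its underside. Origin: centre of underside, z up. One of four, 122 mm apart, on a fixed 35 mm high wire rack (120 x 490 mm) roughly parallel to the bamboo rack, centres about 165 to 195 mm apart; either rack may be the nearer to the robot; order varies.
- saucer_green: dark green loose saucer, 112 mm across, rim 16 mm high, 0.2 kg; flat middle 64 mm across, 6 mm above its underside. Origin: centre of underside, z up. One of four, 122 mm apart, on a fixed 35 mm high wire rack (120 x 490 mm) roughly parallel to the bamboo rack, centres about 165 to 195 mm apart; either rack may be the nearer to the robot; order varies.
- tiffin: round two-tier aluminium tiffin (lunch carrier), 120 mm across, 150 mm tall with its bail handle, 0.6 kg, loose, standing on the tiled shelf beyond the right end of the racks. Origin: centre of the underside. Not to be disturbed.
- snack_box: light green snap-lid snack box, 154 x 119 x 54 mm, 0.3 kg, loose, on the tiled shelf beyond the left end of the racks. Origin: centre of the underside. Not to be disturbed.
Mind the look-alikes: they are no part of the job. Of the things that look like the cup_yellow, the middle-sized one is meant.

How it is judged:
By the outcome, as a careful person would: the job done as asked, in the order asked, and still so for the second after the job is handed in, with the robot touching nothing.
It also fails if it takes over 104 s, if anything falls off the work surface, if the arm or the gripper's body presses on something with over 40 N, if the wrist force passes 120 N, or if a joint passes its speed limit or range.

## Working session

There is one attempt and no reset: what is moved stays moved. The work goes in short steps, Python scripts to look and compute and a tool call to move; the robot and the scene stay as the last step left them, time stands still between calls to the robot, and variables do not carry over. Pictures are saved under pics/ and viewed, at most 14 in all, crops included, and the job is handed in when it is done.

Besides the shell and the picture viewer there is one more tool, called as name([rows], argument=value, ...), one row to a line, values as JSON. jog_arm: Moves the arm, as the interface text tells. Its arguments: {"type":"object","properties":{"steps":{"type":"array","items":{"type":"object","properties":{"travel":{"type":"array","items":{"type":"number"}},"delta_rot":{"type":"array","items":{"type":"number"}},"jaw":{"type":"number"}}}},"squeeze":{"type":"number"}},"required":["steps"]}

```bash
mkdir -p pics; ls
cat > h.py <<'E'
import numpy as np, cv2
from scipy.spatial.transform import Rotation as R
from workcell import env, eyes, workorder
def save(n,img): cv2.imwrite('pics/'+n,cv2.cvtColor(img,cv2.COLOR_RGB2BGR))
def cloud(name):
    s=env.sense(); img,d=eyes.read_camera(name); c=eyes.calibration(name)
    K=np.array(c['mtx']); k1=c['k1']; h,w=d.shape
    u,v=np.meshgrid(np.arange(w),np.arange(h))
    xd=(u-K[0,2])/K[0,0]; yd=(v-K[1,2])/K[1,1]
    x,y=xd.copy(),yd.copy()
    for _ in range(15):
        f=1+k1*(x*x+y*y); x=xd/f; y=yd/f
    P=np.stack([x*d,y*d,d],-1)
    if 'mount' in c:
        M=np.array(c['mount']); P=P@M[:3,:3].T+M[:3,3]
        P=P@R.from_quat(s['tool_rot']).as_matrix().T+np.array(s['tool_pos'])
    else:
        A=np.array(c['attitude']); Rm=A if A.shape==(3,3) else R.from_quat(A).as_matrix()
        P=P@Rm.T+np.array(c['origin'])
    P[d<=0]=np.nan
    return img,d,P
E
python3 - <<'E'
from h import *
print(env.sense())
for n in ('top','side'):
    i,d,P=cloud(n); save(n+'0.png',i); np.savez('%s0.npz'%n,i=i,P=P); print(eyes.calibration(n))
print(eyes.calibration('wrist'))
E
```

```text
pics
{'time_s': 0.0, 'qpos': array([-1.13437069e+00,  3.53643505e-01,  1.63413135e+00, -2.26460356e-05,
        1.15519671e+00, -2.41434595e-03]), 'qd': array([ 1.48422317e-03, -2.80425701e-04,  1.80950419e-04,  1.76609477e-03,
        2.52446214e-04,  1.16236217e-05]), 'tau': array([-1.08643304e-03, -5.93846834e+01, -3.34224129e+01,  6.96796621e-02,
        2.33679306e-02, -9.66312768e-05]), 'tool_pos': array([ 0.26533145, -0.56533554,  0.21386779]), 'tool_rot': array([ 9.76022632e-01,  2.17667974e-01, -1.58558196e-04, -6.71059600e-04]), 'contact_force': array([ 0.14168156, -0.6029543 , -0.53320162]), 'wrist_torque': array([-0.0242865 , -0.00279461,  0.01298838]), 'gripper_force': 0.0, 'grip_width': 0.09217727517040225}
{'mtx': array([[521.36145559,   0.        , 288.29591962],
       [  0.        , 521.36145559, 200.16878128],
       [  0.        ,   0.        ,   1.        ]]), 'k1': -0.010693192093989348, 'origin': array([0.34824908, 0.03716432, 1.52874649]), 'attitude': array([ 0.71039593, -0.70213889,  0.03788265, -0.03005835])}
{'mtx': array([[394.08250046,   0.        , 277.43358842],
       [  0.        , 394.08250046, 204.81176594],
       [  0.        ,   0.        ,   1.        ]]), 'k1': -0.11450409435434108, 'origin': array([-0.15498198,  0.77597432,  0.82826838]), 'attitude': array([-0.31647887,  0.83742492, -0.41746128,  0.15584197])}
{'mtx': array([[336.68734484,   0.        , 276.64860384],
       [  0.        , 336.68734484, 208.13748532],
       [  0.        ,   0.        ,   1.        ]]), 'k1': -0.047412988553332036, 'mount': array([[ 1.24563676e-03, -9.67614653e-01, -2.52428866e-01,
         7.10335741e-02],
       [ 9.99999112e-01,  1.32512912e-03, -1.44906971e-04,
         1.88429263e-05],
       [ 4.74714951e-04, -2.52428462e-01,  9.67615443e-01,
        -1.70645365e-01],
       [ 0.00000000e+00,  0.00000000e+00,  0.00000000e+00,
         1.00000000e+00]])}
```

View pics/top0.png

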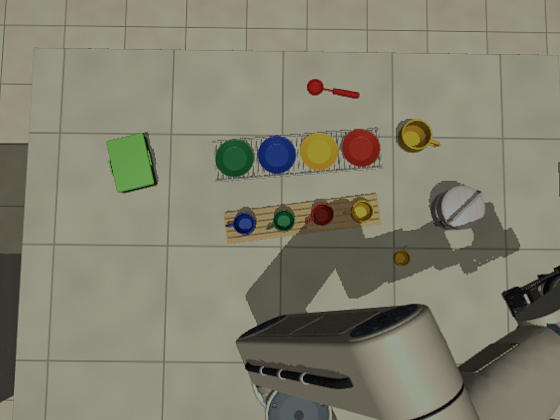

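View pics/side0.png

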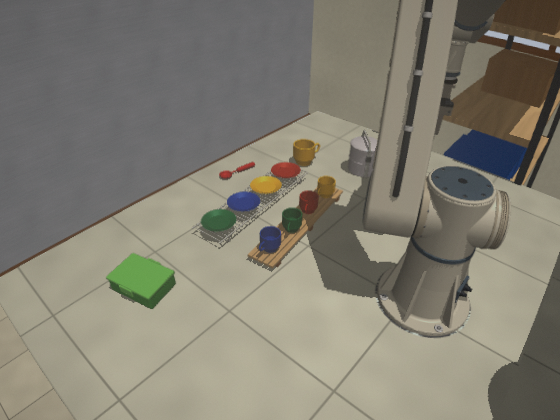

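The top view shows the saucers running left to right: green (234,158), blue (277,155), yellow (319,151), red (361,147). The cups are blue (244,223), green (284,220), red (322,214), yellow (362,211). There are three candidates for cup_yellow: the big mug (415,136), the small cup (401,257) and the rack cup (362,211). I choose the rack cup because it's the middle-sized one.

```bash
cat >> h.py <<'E'
def circ(xy):
    # robust circle fit on outer boundary
    from scipy.optimize import least_squares
    c0=np.median(xy,0); 
    f=least_squares(lambda p:np.hypot(*(xy-p[:2]).T)-p[2],[*c0,.03],loss='soft_l1',f_scale=.001)
    return f.x
E
python3 - <<'E'
from h import *
z=np.load('top0.npz'); i,P=z['i'],z['P']
hsv=cv2.cvtColor(i,cv2.COLOR_RGB2HSV)
pts=dict(cb=(244,223),cg=(284,220),cr=(322,214),cy=(362,211),small=(401,257),mug=(415,136),sg=(234,158),sb=(277,155),sy=(319,151),sr=(361,147))
for n,(u,v) in pts.items():
    r=26
    w=P[v-r:v+r,u-r:u+r].reshape(-1,3); h=hsv[v-r:v+r,u-r:u+r].reshape(-1,3)
    if n[0]=='s' and n!='small':
        c=P[v-3:v+4,u-3:u+4].reshape(-1,3).mean(0)
        m=(h[:,1]>110)&(w[:,2]>.03); 
        mask=m.reshape(2*r,2*r).astype(np.uint8)
        q=w[m]; (cx,cy),rad=cv2.minEnclosingCircle(q[:,:2].astype(np.float32))
        print(n,'centre px',c.round(3),'mean',q[:,:2].mean(0).round(4),'circ',round(cx,4),round(cy,4),round(rad,4),'zmax',np.percentile(q[:,2],97).round(4))
    else:
        m=(h[:,1]>110); zt=np.nanpercentile(w[m][:,2],97); q=w[m&(w[:,2]>zt-.012)]
        print(n,'ztop',zt.round(4),circ(q[:,:2]).round(4),np.nanmin(q,0).round(3),np.nanmax(q,0).round(3))
for n,(u,v) in dict(box=(132,163),tif=(460,207)).items():
    w=P[v-40:v+40,u-40:u+40].reshape(-1,3); q=w[w[:,2]>.03]; print(n,q.min(0).round(3),q.max(0).round(3))
save('crop0.png',cv2.resize(i[120:270,200:440],(800,500),interpolation=cv2.INTER_CUBIC))
E
```

```text
cb ztop 0.0854 [0.4212 0.1447 0.029 ] [0.392 0.075 0.073] [0.451 0.192 0.091]
cg ztop 0.0847 [0.4308 0.0342 0.029 ] [ 0.402 -0.037  0.073] [0.461 0.078 0.091]
cr ztop 0.0843 [ 0.4499 -0.073   0.0294] [ 0.42  -0.143  0.073] [ 0.481 -0.028  0.09 ]
cy ztop 0.0851 [ 0.4591 -0.1842  0.0291] [ 0.429 -0.215  0.073] [ 0.488 -0.134  0.09 ]
small ztop 0.046 [ 0.3303 -0.3044  0.0212] [ 0.308 -0.326  0.035] [ 0.362 -0.283  0.051]
mug ztop 0.0869 [ 0.6793 -0.3393  0.0412] [ 0.635 -0.388  0.075] [ 0.724 -0.296  0.091]
sg centre px [0.612 0.18  0.04 ] mean [0.6128 0.178 ] circ 0.6165 0.1685 0.0658 zmax 0.0527
sb centre px [0.623 0.056 0.04 ] mean [0.6242 0.0571] circ 0.6236 0.0568 0.0799 zmax 0.053
sy centre px [ 0.636 -0.066  0.04 ] mean [ 0.6352 -0.0651] circ 0.6345 -0.0643 0.0826 zmax 0.0528
sr centre px [ 0.649 -0.188  0.041] mean [ 0.6465 -0.1837] circ 0.637 -0.1748 0.0692 zmax 0.0529
box [0.508 0.405 0.03 ] [0.68  0.547 0.064]
tif [ 0.411 -0.512  0.031] [ 0.531 -0.395  0.158]
```

View pics/crop0.png

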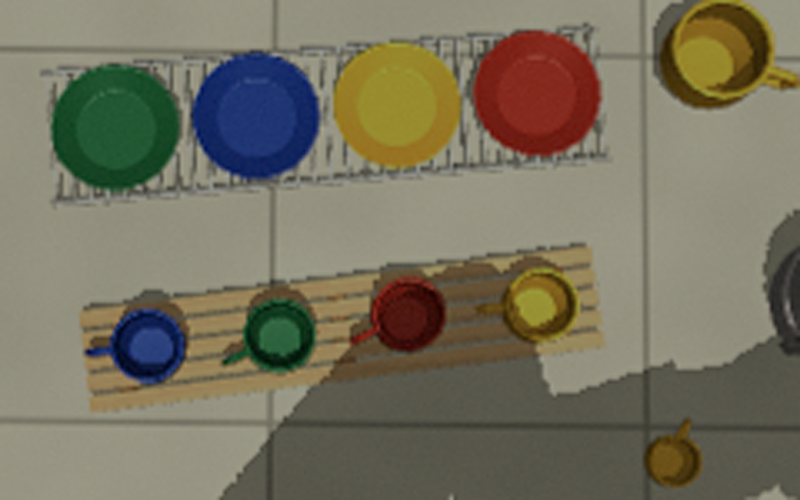

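The crop confirms it: the cup at (362,211) is middle-sized, with r≈29–31 mm and its top at 85 mm. The mug has r=41 mm and the small cup r=21 mm. Next I'll fit the saucers and the handle directions properly.

```bash
cat > m.py <<'E'
from h import *
def comp(i,u,v):
    lab=cv2.cvtColor(i,cv2.COLOR_RGB2HSV).astype(int)
    ref=np.median(lab[v-2:v+3,u-2:u+3].reshape(-1,3),0)
    m=((abs(lab[...,0]-ref[0])<9)|(abs(lab[...,0]-ref[0])>171))&(lab[...,1]>100)
    n,l=cv2.connectedComponents(m.astype(np.uint8)); return l==l[v,u]
def saucer(i,P,u,v,zr=.051):
    m=comp(i,u,v); m=m&(P[...,2]>.03)
    er=cv2.erode(m.astype(np.uint8),np.ones((3,3)))>0
    q=P[m]; q=q[q[:,2]>zr-.012]
    fl=P[er]; fl=fl[fl[:,2]<zr-.008]
    q2=P[m&~er]; q2=q2[q2[:,2]>zr-.008]
    return circ(q2[:,:2]),fl.mean(0)
def cup(i,P,u,v,zt=.085):
    m=comp(i,u,v); q=P[m&(P[...,2]>zt-.025)]
    c=circ(q[q[:,2]>zt-.008][:,:2]); d=q[:,:2]-c[:2]; r=np.hypot(*d.T); h=d[(r>.037)&(r<.06)].mean(0)
    return c,np.degrees(np.arctan2(h[1],h[0]))
E
python3 - <<'E'
from m import *
z=np.load('top0.npz'); i,P=z['i'],z['P']
S={}
for n,p in dict(sg=(234,158),sb=(277,155),sy=(319,151),sr=(361,147)).items():
    c,f=saucer(i,P,*p); S[n]=c[:2]; print(n,c.round(4),f.round(4))
k=list(S.values()); print([np.hypot(*(k[j+1]-k[j])).round(4) for j in range(3)])
for n,p in dict(cb=(244,223),cg=(284,220),cr=(322,214),cy=(362,211)).items():
    c,a=cup(i,P,*p); print(n,c.round(4),a.round(1))
E
```

```text
sg [0.6114 0.179  0.0517] [0.6123 0.1788 0.0392]
sb [0.6231 0.0574 0.0521] [0.6225 0.0567 0.0391]
sy [ 0.634  -0.0646  0.053 ] [ 0.6339 -0.0645  0.0392]
sr [ 0.6459 -0.1855  0.0526] [ 0.6464 -0.1855  0.0394]
[np.float64(0.1222), np.float64(0.1225), np.float64(0.1215)]
cb [0.4213 0.1447 0.0289] 96.4
cg [0.4315 0.0349 0.0285] 115.3
cr [ 0.4503 -0.0734  0.0291] 116.5
cy [ 0.4592 -0.1847  0.029 ] 93.0
```

```bash
cat >> h.py <<'E'
def plan(x,y,z,yaw):
    "travel/delta_rot from the sensed pose to tool-down at x,y,z (m) with tool y at yaw deg"
    s=env.sense(); r=R.from_quat(s['tool_rot']); a=np.radians(yaw)
    ty=np.array([np.cos(a),np.sin(a),0]); tz=np.array([0,0,-1.]); T=R.from_matrix(np.stack([np.cross(ty,tz),ty,tz],1))
    print('travel',(1e3*r.inv().apply(np.array([x,y,z])-s['tool_pos'])).round(1),'rot',np.degrees((r.inv()*T).as_rotvec()).round(2),'t',round(s['time_s'],2),'q6',round(s['qpos'][5],2))
E
python3 -c "
from h import *
plan(.459,-.185,.19,3)"
```

```text
travel [ 336.9 -262.1   24.3] rot [-6.000e-02 -4.000e-02 -6.786e+01] t 0.1 q6 -0.0
```

jog_arm([
  {"travel": [337, -262, 0], "delta_rot": [0, 0, -68], "jaw": 91.9},
  {"travel": [337, -262, 0], "delta_rot": [0, 0, -68], "jaw": 91.9},
  {"travel": [337, -262, 0], "delta_rot": [0, 0, -68], "jaw": 91.9},
  {"travel": [337, -262, 0], "delta_rot": [0, 0, -68], "jaw": 91.9},
  {"travel": [337, -262, 0], "delta_rot": [0, 0, -68], "jaw": 91.9},
  {"travel": [337, -262, 0], "delta_rot": [0, 0, -68], "jaw": 91.9},
  {"travel": [337, -262, 0], "delta_rot": [0, 0, -68], "jaw": 91.9},
  {"travel": [337, -262, 0], "delta_rot": [0, 0, -68], "jaw": 91.9},
  {"travel": [337, -262, 24], "delta_rot": [0, 0, -68], "jaw": 91.9},
  {"travel": [337, -262, 24], "delta_rot": [0, 0, -68], "jaw": 91.9},
  {"travel": [337, -262, 24], "delta_rot": [0, 0, -68], "jaw": 91.9},
  {"travel": [337, -262, 24], "delta_rot": [0, 0, -68], "jaw": 91.9},
  {"travel": [337, -262, 24], "delta_rot": [0, 0, -68], "jaw": 91.9},
  {"travel": [337, -262, 24], "delta_rot": [0, 0, -68], "jaw": 91.9},
])

```text
time_s: 1.5
tool_pos: [0.4592, -0.1864, 0.1911]
tool_rot: [0.688, 0.726, 0.0, 0.0]
contact_force: [-0.2, 0.7, 0.5]
grip_width: 0.0921
gripper_force: 0.0
```

Run:
```python
from m import *
i,d,P=cloud('wrist'); save('w1.png',i); np.savez('w1.npz',i=i,P=P); s=env.sense(); print(s['tool_pos'])
```

```text
[ 0.45918286 -0.18629059  0.19097363]
```

View pics/w1.png

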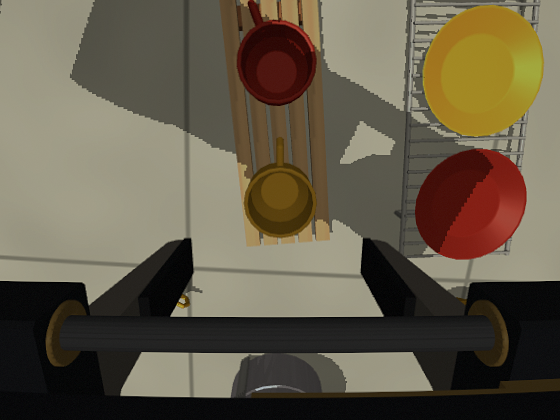

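The wrist view shows the yellow cup at (279,203) between the finger lines, the red cup at (277,62), the red saucer at (471,203) and the yellow saucer at (483,70).

Run:
```python
from m import *
z=np.load('w1.npz'); i,P=z['i'],z['P']
for n,p in dict(cy=(279,225),cr=(277,75)).items():
    print(n,[np.round(a,4) for a in cup(i,P,*p)])
print('sy',saucer(i,P,483,70))
plan(.4585,-.1855,.049,3)
```

```text
cy [array([ 0.4619, -0.1825,  0.0289]), np.float64(93.3416)]
cr [array([ 0.4528, -0.0722,  0.0288]), np.float64(115.9355)]
sy (array([ 0.6359885 , -0.06270601,  0.05434083]), array([ 0.63651462, -0.0617114 ,  0.04166749]))
travel [  0.9  -0.7 142. ] rot [0.03 0.02 0.06] t 1.55 q6 -0.44
```

jog_arm([
  {"travel": [3, 1.5, 50], "delta_rot": [0, 0, 0], "jaw": 91.9},
  {"travel": [3, 1.5, 90], "delta_rot": [0, 0, 0], "jaw": 91.9},
  {"travel": [3, 1.5, 120], "delta_rot": [0, 0, 0], "jaw": 91.9},
  {"travel": [3, 1.5, 142], "delta_rot": [0, 0, 0], "jaw": 91.9},
  {"travel": [3, 1.5, 142], "delta_rot": [0, 0, 0], "jaw": 91.9},
  {"travel": [3, 1.5, 142], "delta_rot": [0, 0, 0], "jaw": 75},
  {"travel": [3, 1.5, 142], "delta_rot": [0, 0, 0], "jaw": 66},
  {"travel": [3, 1.5, 142], "delta_rot": [0, 0, 0], "jaw": 58},
  {"travel": [3, 1.5, 142], "delta_rot": [0, 0, 0], "jaw": 50},
  {"travel": [3, 1.5, 142], "delta_rot": [0, 0, 0], "jaw": 50},
  {"travel": [3, 1.5, 142], "delta_rot": [0, 0, 0], "jaw": 50},
  {"travel": [3, 1.5, 142], "delta_rot": [0, 0, 0], "jaw": 50},
], squeeze=15)

```text
time_s: 2.75
tool_pos: [0.4613, -0.1827, 0.0496]
tool_rot: [0.687, 0.726, 0.0, 0.001]
contact_force: [0.3, -0.0, 7.7]
grip_width: 0.0602
gripper_force: 15.0
```

jog_arm([
  {"travel": [0, 0, -10], "delta_rot": [0, 0, 0], "jaw": 50},
  {"travel": [0, 0, -40], "delta_rot": [0, 0, 0], "jaw": 50},
  {"travel": [0, 0, -80], "delta_rot": [0, 0, 0], "jaw": 50},
  {"travel": [30, 45, -90], "delta_rot": [0, 0, 0], "jaw": 50},
  {"travel": [60, 90, -90], "delta_rot": [0, 0, 0], "jaw": 50},
  {"travel": [90, 135, -90], "delta_rot": [0, 0, 0], "jaw": 50},
  {"travel": [115, 168, -90], "delta_rot": [0, 0, 0], "jaw": 50},
  {"travel": [129, 180, -90], "delta_rot": [0, 0, 0], "jaw": 50},
  {"travel": [129, 180, -90], "delta_rot": [0, 0, 0], "jaw": 50},
  {"travel": [129, 180, -90], "delta_rot": [0, 0, 0], "jaw": 50},
  {"travel": [129, 180, -90], "delta_rot": [0, 0, 0], "jaw": 50},
])

```text
time_s: 3.85
tool_pos: [0.6322, -0.0444, 0.1387]
tool_rot: [0.688, 0.726, -0.0, -0.0]
contact_force: [0.1, -0.8, -1.2]
grip_width: 0.0603
gripper_force: 15.0
```

Run:
```python
from m import *
i,d,P=cloud('wrist'); save('w2.png',i); np.savez('w2.npz',i=i,P=P); s=env.sense(); print(s['tool_pos'])
```

```text
[ 0.63227064 -0.04463159  0.13873113]
```

View pics/w2.png

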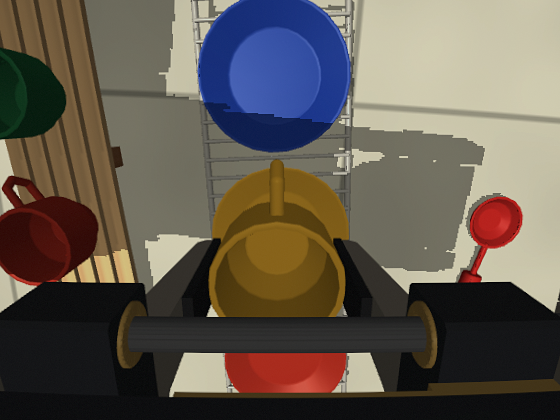

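The yellow cup is held level, rim at (277,275). Its saucer is partly hidden below it at (280,215), and the blue saucer is at (274,75). I'll measure the cup in hand against the saucers in the wrist frame.

Run:
```python
from m import *
z=np.load('w2.npz'); i,P=z['i'],z['P']
m=comp(i,277,290); q=P[m]; top=np.nanpercentile(q[:,2],95); q=q[q[:,2]>top-.008]; 
q=q[np.hypot(*(q[:,:2]-[.632,-.045]).T)<.037]; print('cup top',top,circ(q[:,:2]).round(4))
c,f=saucer(i,P,274,75); print('sb',c.round(4),f.round(4))
# yellow saucer visible rim arc
m=comp(i,235,205); q=P[m]; q=q[(q[:,2]>.047)&(q[:,2]<.056)]; r=np.hypot(*(q[:,:2]-[.6355,-.063]).T); q=q[r>.05]; print('sy arc',len(q),circ(q[:,:2]).round(4),q.min(0).round(3),q.max(0).round(3))
print(np.median(P[comp(i,280,375)],0))
plan(.635,-.0635,.14,3)
```

```text
cup top 0.17448204618153185 [ 0.6323 -0.0437  0.0285]
sb [0.6246 0.0582 0.0539] [0.6246 0.0593 0.0416]
sy arc 1300 [ 0.6358 -0.0631  0.0527] [ 0.581 -0.069  0.048] [ 0.692 -0.008  0.053]
[nan nan nan]
travel [-19.    1.7  -1.3] rot [-0.04  0.01  0.09] t 3.9 q6 -0.13
```

jog_arm([
  {"travel": [-19.5, 2.5, 0], "delta_rot": [0, 0, 0], "jaw": 50},
  {"travel": [-19.5, 2.5, 0], "delta_rot": [0, 0, 0], "jaw": 50},
  {"travel": [-19.5, 2.5, 25], "delta_rot": [0, 0, 0], "jaw": 50},
  {"travel": [-19.5, 2.5, 50], "delta_rot": [0, 0, 0], "jaw": 50},
  {"travel": [-19.5, 2.5, 62], "delta_rot": [0, 0, 0], "jaw": 50},
  {"travel": [-19.5, 2.5, 68], "delta_rot": [0, 0, 0], "jaw": 50},
  {"travel": [-19.5, 2.5, 69.5], "delta_rot": [0, 0, 0], "jaw": 50},
  {"travel": [-19.5, 2.5, 70.5], "delta_rot": [0, 0, 0], "jaw": 50},
  {"travel": [-19.5, 2.5, 71], "delta_rot": [0, 0, 0], "jaw": 50},
  {"travel": [-19.5, 2.5, 71], "delta_rot": [0, 0, 0], "jaw": 50},
  {"travel": [-19.5, 2.5, 71], "delta_rot": [0, 0, 0], "jaw": 50},
])

```text
time_s: 5.0
tool_pos: [0.6372, -0.063, 0.0681]
tool_rot: [0.687, 0.726, 0.0, 0.0]
contact_force: [-0.8, 0.5, -1.7]
grip_width: 0.0605
gripper_force: 15.0
```

jog_arm([
  {"travel": [0, 0, 0.5], "delta_rot": [0, 0, 0], "jaw": 50},
  {"travel": [0, 0, 1], "delta_rot": [0, 0, 0], "jaw": 50},
  {"travel": [0, 0, 1.5], "delta_rot": [0, 0, 0], "jaw": 50},
  {"travel": [0, 0, 1.5], "delta_rot": [0, 0, 0], "jaw": 50},
])

```text
time_s: 5.4
tool_pos: [0.6368, -0.063, 0.066]
tool_rot: [0.687, 0.726, -0.0, -0.0]
contact_force: [0.9, -0.2, -1.1]
grip_width: 0.0601
gripper_force: 15.0
```

jog_arm([
  {"travel": [0, 0, 0.4], "delta_rot": [0, 0, 0], "jaw": 50},
  {"travel": [0, 0, 0.8], "delta_rot": [0, 0, 0], "jaw": 50},
  {"travel": [0, 0, 0.8], "delta_rot": [0, 0, 0], "jaw": 50},
])

```text
time_s: 5.7
tool_pos: [0.6368, -0.0631, 0.0656]
tool_rot: [0.687, 0.726, -0.0, -0.0]
contact_force: [-1.4, 0.4, 3.2]
grip_width: 0.06
gripper_force: 15.0
```

jog_arm([
  {"travel": [0, 0, -0.3], "delta_rot": [0, 0, 0], "jaw": 64},
  {"travel": [0, 0, -0.3], "delta_rot": [0, 0, 0], "jaw": 70},
  {"travel": [0, 0, -0.3], "delta_rot": [0, 0, 0], "jaw": 80},
  {"travel": [0, 0, -0.3], "delta_rot": [0, 0, 0], "jaw": 91.9},
  {"travel": [0, 0, -0.3], "delta_rot": [0, 0, 0], "jaw": 91.9},
  {"travel": [0, 0, -30], "delta_rot": [0, 0, 0], "jaw": 91.9},
  {"travel": [0, 0, -75], "delta_rot": [0, 0, 0], "jaw": 91.9},
  {"travel": [0, -20, -115], "delta_rot": [0, 0, 0], "jaw": 91.9},
  {"travel": [0, -65, -115], "delta_rot": [0, 0, -8], "jaw": 91.9},
  {"travel": [0, -110, -115], "delta_rot": [0, 0, -16], "jaw": 91.9},
  {"travel": [0, -155, -115], "delta_rot": [0, 0, -23], "jaw": 91.9},
  {"travel": [0, -184, -115], "delta_rot": [0, 0, -23], "jaw": 91.9},
  {"travel": [0, -184, -115], "delta_rot": [0, 0, -23], "jaw": 91.9},
  {"travel": [0, -184, -115], "delta_rot": [0, 0, -23], "jaw": 91.9},
])

```text
time_s: 7.1
tool_pos: [0.4536, -0.0733, 0.1809]
tool_rot: [0.529, 0.849, 0.0, 0.001]
contact_force: [0.6, -0.2, 0.5]
grip_width: 0.0921
gripper_force: 0.0
```

Run:
```python
from m import *
i,d,P=cloud('wrist'); save('w3.png',i); np.savez('w3.npz',i=i,P=P); s=env.sense(); print(s['tool_pos'])
```

```text
[ 0.45436014 -0.07322606  0.18080446]
```

View pics/w3.png

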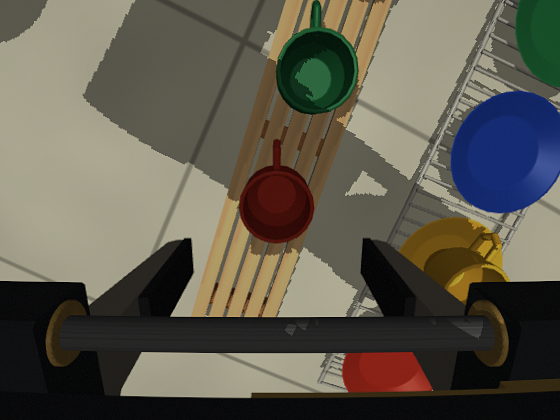

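The yellow cup sits upright on its saucer at (460,275). The red cup at (277,203) lies between the fingers with its handle straight along tool x.

Run:
```python
from m import *
z=np.load('w3.npz'); i,P=z['i'],z['P']
for n,p in dict(cr=(277,215),cg=(300,60)).items():
    print(n,[np.round(a,4) for a in cup(i,P,*p)])
print('sb',saucer(i,P,505,150))
c=cup(i,P,277,215)[0]; plan(c[0],c[1],.0495,26)
# red saucer estimate: top + bias
```

```text
cr [array([ 0.4525, -0.071 ,  0.0288]), np.float64(115.7882)]
cg [array([0.4335, 0.0359, 0.0286]), np.float64(116.3801)]
sb (array([0.62389147, 0.05864352, 0.05386382]), array([0.62504529, 0.05960386, 0.04170333]))
travel [  2.9  -0.9 131.3] rot [0.09 0.06 0.12] t 7.15 q6 -0.62
```

jog_arm([
  {"travel": [3, -1, 50], "delta_rot": [0, 0, 0], "jaw": 91.9},
  {"travel": [3, -1, 90], "delta_rot": [0, 0, 0], "jaw": 91.9},
  {"travel": [3, -1, 120], "delta_rot": [0, 0, 0], "jaw": 91.9},
  {"travel": [3, -1, 131], "delta_rot": [0, 0, 0], "jaw": 91.9},
  {"travel": [3, -1, 131], "delta_rot": [0, 0, 0], "jaw": 91.9},
  {"travel": [3, -1, 131], "delta_rot": [0, 0, 0], "jaw": 75},
  {"travel": [3, -1, 131], "delta_rot": [0, 0, 0], "jaw": 66},
  {"travel": [3, -1, 131], "delta_rot": [0, 0, 0], "jaw": 58},
  {"travel": [3, -1, 131], "delta_rot": [0, 0, 0], "jaw": 50},
  {"travel": [3, -1, 131], "delta_rot": [0, 0, 0], "jaw": 50},
  {"travel": [3, -1, 131], "delta_rot": [0, 0, 0], "jaw": 50},
  {"travel": [3, -1, 131], "delta_rot": [0, 0, 0], "jaw": 50},
], squeeze=15)

```text
time_s: 8.35
tool_pos: [0.4516, -0.0709, 0.0501]
tool_rot: [0.529, 0.849, 0.0, 0.001]
contact_force: [0.1, 0.6, 8.2]
grip_width: 0.0604
gripper_force: 15.0
```

jog_arm([
  {"travel": [0, 0, -10], "delta_rot": [0, 0, 0], "jaw": 50},
  {"travel": [0, 0, -40], "delta_rot": [0, 0, 0], "jaw": 50},
  {"travel": [0, 0, -80], "delta_rot": [0, 0, 0], "jaw": 50},
  {"travel": [-30, 20, -90], "delta_rot": [0, 0, 0], "jaw": 50},
  {"travel": [-70, 47, -90], "delta_rot": [0, 0, 0], "jaw": 50},
  {"travel": [-110, 74, -90], "delta_rot": [0, 0, 0], "jaw": 50},
  {"travel": [-150, 101, -90], "delta_rot": [0, 0, 0], "jaw": 50},
  {"travel": [-178, 120, -90], "delta_rot": [0, 0, 0], "jaw": 50},
  {"travel": [-187, 126, -90], "delta_rot": [0, 0, 0], "jaw": 50},
  {"travel": [-187, 126, -90], "delta_rot": [0, 0, 0], "jaw": 50},
  {"travel": [-187, 126, -90], "delta_rot": [0, 0, 0], "jaw": 50},
])

```text
time_s: 9.45
tool_pos: [0.6449, -0.1825, 0.139]
tool_rot: [0.529, 0.849, -0.0, -0.001]
contact_force: [0.2, -0.2, -1.2]
grip_width: 0.0605
gripper_force: 15.0
```

```bash
cat >> m.py <<'E'
def inhand(i,P,s,sx,sy,hand=(277,290),zr=.051):
    "cup in hand and its saucer's visible rim, in the wrist frame; move = correction in tool mm"
    t=s['tool_pos']; hh=cv2.cvtColor(i,cv2.COLOR_RGB2HSV).astype(int); ref=np.median(hh[hand[1]-2:hand[1]+3,hand[0]-2:hand[0]+3].reshape(-1,3),0)
    dh=abs(hh[...,0]-ref[0]); m=((dh<10)|(dh>170))&(hh[...,1]>100)
    q=P[m]; q=q[np.isfinite(q[:,0])]
    k=q[(q[:,2]>t[2]+.028)&(np.hypot(*(q[:,:2]-t[:2]).T)<.036)]; c=circ(k[:,:2])
    r=np.hypot(q[:,0]-sx,q[:,1]-sy); a=q[(abs(q[:,2]-zr)<.004)&(r>.047)&(r<.062)]; f=circ(a[:,:2])
    print('tcp',t.round(4),'cup',c.round(4),'saucer',f.round(4),len(a))
    dv=np.r_[f[:2]-c[:2],0]; print('move',(1e3*R.from_quat(s['tool_rot']).inv().apply(dv)).round(1))
E
python3 - <<'E'
from m import *
i,d,P=cloud('wrist'); save('w4.png',i); np.savez('w4.npz',i=i,P=P); s=env.sense()
inhand(i,P,s,.6479,-.184)
E
```

```text
tcp [ 0.6448 -0.1823  0.1392] cup [ 0.6451 -0.1825  0.0285] saucer [ 0.6476 -0.1841  0.0512] 2618
move [-2.5  1.5 -0. ]
```

View pics/w4.png

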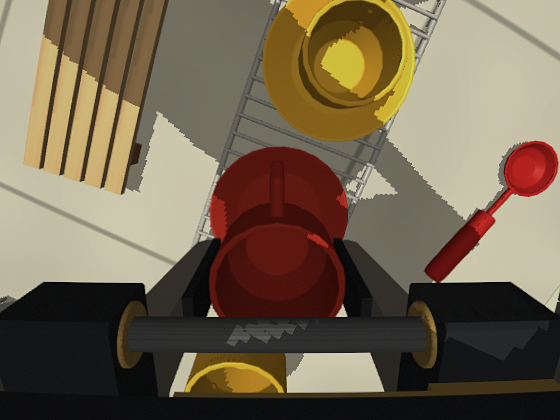

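The red cup is level in the hand over its saucer at (280,215). The yellow cup stands on its saucer near (350,60), and the big mug is clear behind at (240,375).

jog_arm([
  {"travel": [-2.5, 1.5, 25], "delta_rot": [0, 0, 0], "jaw": 50},
  {"travel": [-2.5, 1.5, 50], "delta_rot": [0, 0, 0], "jaw": 50},
  {"travel": [-2.5, 1.5, 63], "delta_rot": [0, 0, 0], "jaw": 50},
  {"travel": [-2.5, 1.5, 68], "delta_rot": [0, 0, 0], "jaw": 50},
  {"travel": [-2.5, 1.5, 70], "delta_rot": [0, 0, 0], "jaw": 50},
  {"travel": [-2.5, 1.5, 71], "delta_rot": [0, 0, 0], "jaw": 50},
  {"travel": [-2.5, 1.5, 71.5], "delta_rot": [0, 0, 0], "jaw": 50},
  {"travel": [-2.5, 1.5, 72], "delta_rot": [0, 0, 0], "jaw": 50},
  {"travel": [-2.5, 1.5, 72.4], "delta_rot": [0, 0, 0], "jaw": 50},
  {"travel": [-2.5, 1.5, 72.4], "delta_rot": [0, 0, 0], "jaw": 50},
])

```text
time_s: 10.5
tool_pos: [0.649, -0.1848, 0.0671]
tool_rot: [0.529, 0.849, 0.0, 0.0]
contact_force: [-0.6, 0.2, -1.9]
grip_width: 0.0604
gripper_force: 15.0
```

jog_arm([
  {"travel": [1, -1, 0], "delta_rot": [0, 0, 0], "jaw": 50},
  {"travel": [1, -1, 0.5], "delta_rot": [0, 0, 0], "jaw": 50},
  {"travel": [1, -1, 1], "delta_rot": [0, 0, 0], "jaw": 50},
  {"travel": [1, -1, 1], "delta_rot": [0, 0, 0], "jaw": 50},
])

```text
time_s: 10.9
tool_pos: [0.6474, -0.1843, 0.0662]
tool_rot: [0.529, 0.849, -0.0, -0.0]
contact_force: [-2.0, -0.3, 3.0]
grip_width: 0.0604
gripper_force: 15.0
```

jog_arm([
  {"travel": [0, 0, -0.3], "delta_rot": [0, 0, 0], "jaw": 64},
  {"travel": [0, 0, -0.3], "delta_rot": [0, 0, 0], "jaw": 70},
  {"travel": [0, 0, -0.3], "delta_rot": [0, 0, 0], "jaw": 80},
  {"travel": [0, 0, -0.3], "delta_rot": [0, 0, 0], "jaw": 91.9},
  {"travel": [0, 0, -0.3], "delta_rot": [0, 0, 0], "jaw": 91.9},
  {"travel": [0, 0, -30], "delta_rot": [0, 0, 0], "jaw": 91.9},
  {"travel": [0, 0, -75], "delta_rot": [0, 0, 0], "jaw": 91.9},
  {"travel": [0, -10, -115], "delta_rot": [0, 0, 0], "jaw": 91.9},
  {"travel": [40, -30, -115], "delta_rot": [0, 0, 0], "jaw": 91.9},
  {"travel": [85, -50, -115], "delta_rot": [0, 0, 0], "jaw": 91.9},
  {"travel": [130, -65, -115], "delta_rot": [0, 0, 0], "jaw": 91.9},
  {"travel": [175, -78, -115], "delta_rot": [0, 0, 0], "jaw": 91.9},
  {"travel": [220, -88, -115], "delta_rot": [0, 0, 0], "jaw": 91.9},
  {"travel": [265, -94, -115], "delta_rot": [0, 0, 0], "jaw": 91.9},
  {"travel": [291, -96, -115], "delta_rot": [0, 0, 0], "jaw": 91.9},
  {"travel": [291, -96, -115], "delta_rot": [0, 0, 0], "jaw": 91.9},
  {"travel": [291, -96, -115], "delta_rot": [0, 0, 0], "jaw": 91.9},
])

```text
time_s: 12.6
tool_pos: [0.4334, 0.0348, 0.1812]
tool_rot: [0.528, 0.849, 0.0, 0.0]
contact_force: [0.0, -0.3, 0.8]
grip_width: 0.0918
gripper_force: 0.0
```

Run:
```python
from m import *
i,d,P=cloud('wrist'); save('w5.png',i); np.savez('w5.npz',i=i,P=P); s=env.sense(); print(s['tool_pos'])
c=cup(i,P,277,215); print(c); plan(c[0][0],c[0][1],.0495,c[1]-90)
i,d,P=cloud('top'); save('top1.png',cv2.resize(i[120:270,200:440],(800,500),interpolation=cv2.INTER_CUBIC)); 
for n,p in dict(cy=(323,150),cr=(364,147)).items(): print(n,cup(i,P,*p,zt=.101))
```

```text
[0.43381787 0.03438567 0.18120054]
(array([0.4334448 , 0.03721381, 0.02867549]), np.float64(115.97515729815433))
travel [  2.8   0.8 131.7] rot [0.05 0.04 0.2 ] t 12.65 q6 -0.38
cy (array([ 0.63357521, -0.0650399 ,  0.0291536 ]), np.float64(92.8296111382989))
cr (array([ 0.64505563, -0.18673145,  0.02892173]), np.float64(116.20764213242926))
```

View pics/top1.png

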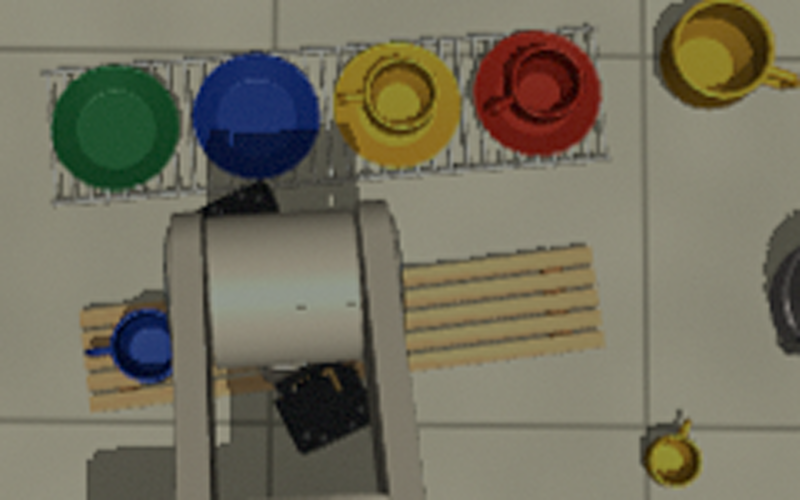

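The crop shows yellow and red centred on their saucers to within about 1.5 mm. Next is green.

jog_arm([
  {"travel": [3, 1, 50], "delta_rot": [0, 0, 0], "jaw": 91.9},
  {"travel": [3, 1, 90], "delta_rot": [0, 0, 0], "jaw": 91.9},
  {"travel": [3, 1, 120], "delta_rot": [0, 0, 0], "jaw": 91.9},
  {"travel": [3, 1, 131.5], "delta_rot": [0, 0, 0], "jaw": 91.9},
  {"travel": [3, 1, 131.5], "delta_rot": [0, 0, 0], "jaw": 91.9},
  {"travel": [3, 1, 131.5], "delta_rot": [0, 0, 0], "jaw": 75},
  {"travel": [3, 1, 131.5], "delta_rot": [0, 0, 0], "jaw": 66},
  {"travel": [3, 1, 131.5], "delta_rot": [0, 0, 0], "jaw": 58},
  {"travel": [3, 1, 131.5], "delta_rot": [0, 0, 0], "jaw": 50},
  {"travel": [3, 1, 131.5], "delta_rot": [0, 0, 0], "jaw": 50},
  {"travel": [3, 1, 131.5], "delta_rot": [0, 0, 0], "jaw": 50},
  {"travel": [3, 1, 131.5], "delta_rot": [0, 0, 0], "jaw": 50},
], squeeze=15)

```text
time_s: 13.9
tool_pos: [0.4333, 0.0378, 0.0502]
tool_rot: [0.529, 0.849, 0.0, 0.001]
contact_force: [-1.6, -0.6, 8.8]
grip_width: 0.06
gripper_force: 15.0
```

jog_arm([
  {"travel": [0, 0, -10], "delta_rot": [0, 0, 0], "jaw": 50},
  {"travel": [0, 0, -40], "delta_rot": [0, 0, 0], "jaw": 50},
  {"travel": [0, 0, -80], "delta_rot": [0, 0, 0], "jaw": 50},
  {"travel": [5, 30, -90], "delta_rot": [0, 0, 0], "jaw": 50},
  {"travel": [15, 75, -90], "delta_rot": [0, 0, 0], "jaw": 50},
  {"travel": [26, 120, -90], "delta_rot": [0, 0, 0], "jaw": 50},
  {"travel": [37, 165, -90], "delta_rot": [0, 0, 0], "jaw": 50},
  {"travel": [46, 205, -90], "delta_rot": [0, 0, 0], "jaw": 50},
  {"travel": [50, 224, -90], "delta_rot": [0, 0, 0], "jaw": 50},
  {"travel": [50, 224, -90], "delta_rot": [0, 0, 0], "jaw": 50},
  {"travel": [50, 224, -90], "delta_rot": [0, 0, 0], "jaw": 50},
])

```text
time_s: 15.0
tool_pos: [0.6108, 0.1811, 0.1393]
tool_rot: [0.529, 0.849, -0.001, -0.0]
contact_force: [-0.7, -0.3, -1.3]
grip_width: 0.06
gripper_force: 15.0
```

Run:
```python
from m import *
i,d,P=cloud('wrist'); save('w6.png',i); np.savez('w6.npz',i=i,P=P); s=env.sense()
inhand(i,P,s,.6134,.1805)
```

```text
tcp [0.6105 0.1807 0.1393] cup [0.6111 0.181  0.0285] saucer [0.6131 0.1804 0.051 ] 2567
move [-1.4  1.6 -0. ]
```

View pics/w6.png

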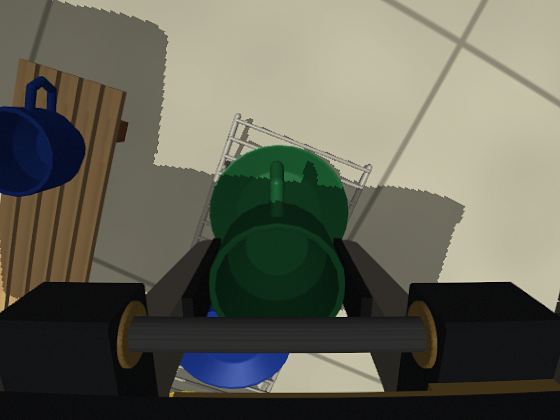

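The green cup is level over the green saucer at (280,215). Its centre is off by about 2 mm, and the descent tends to drift outward by about 1 mm, so I'll under-correct.

jog_arm([
  {"travel": [-0.5, 0.5, 25], "delta_rot": [0, 0, 0], "jaw": 50},
  {"travel": [-0.5, 0.5, 50], "delta_rot": [0, 0, 0], "jaw": 50},
  {"travel": [-0.5, 0.5, 63], "delta_rot": [0, 0, 0], "jaw": 50},
  {"travel": [-0.5, 0.5, 68], "delta_rot": [0, 0, 0], "jaw": 50},
  {"travel": [-0.5, 0.5, 70], "delta_rot": [0, 0, 0], "jaw": 50},
  {"travel": [-0.5, 0.5, 71], "delta_rot": [0, 0, 0], "jaw": 50},
  {"travel": [-0.5, 0.5, 71.5], "delta_rot": [0, 0, 0], "jaw": 50},
  {"travel": [-0.5, 0.5, 72], "delta_rot": [0, 0, 0], "jaw": 50},
  {"travel": [-0.5, 0.5, 72.3], "delta_rot": [0, 0, 0], "jaw": 50},
  {"travel": [-0.5, 0.5, 72.3], "delta_rot": [0, 0, 0], "jaw": 50},
])

```text
time_s: 16.05
tool_pos: [0.6126, 0.1812, 0.0673]
tool_rot: [0.529, 0.849, 0.0, 0.0]
contact_force: [0.2, 0.7, -1.0]
grip_width: 0.0604
gripper_force: 15.0
```

jog_arm([
  {"travel": [-1, -0.5, 0], "delta_rot": [0, 0, 0], "jaw": 50},
  {"travel": [-1, -0.5, 0.5], "delta_rot": [0, 0, 0], "jaw": 50},
  {"travel": [-1, -0.5, 1], "delta_rot": [0, 0, 0], "jaw": 50},
  {"travel": [-1, -0.5, 1.2], "delta_rot": [0, 0, 0], "jaw": 50},
  {"travel": [-1, -0.5, 1.2], "delta_rot": [0, 0, 0], "jaw": 50},
])

```text
time_s: 16.55
tool_pos: [0.6124, 0.1799, 0.0663]
tool_rot: [0.529, 0.849, -0.0, 0.0]
contact_force: [-3.0, -1.3, 5.5]
grip_width: 0.06
gripper_force: 15.0
```

jog_arm([
  {"travel": [0, 0, -0.4], "delta_rot": [0, 0, 0], "jaw": 64},
  {"travel": [0, 0, -0.4], "delta_rot": [0, 0, 0], "jaw": 70},
  {"travel": [0, 0, -0.4], "delta_rot": [0, 0, 0], "jaw": 80},
  {"travel": [0, 0, -0.4], "delta_rot": [0, 0, 0], "jaw": 91.9},
  {"travel": [0, 0, -0.4], "delta_rot": [0, 0, 0], "jaw": 91.9},
  {"travel": [0, 0, -30], "delta_rot": [0, 0, 0], "jaw": 91.9},
  {"travel": [0, 0, -75], "delta_rot": [0, 0, 0], "jaw": 91.9},
  {"travel": [5, -15, -115], "delta_rot": [0, 0, 0], "jaw": 91.9},
  {"travel": [17, -60, -115], "delta_rot": [0, 0, 8], "jaw": 91.9},
  {"travel": [30, -105, -115], "delta_rot": [0, 0, 16], "jaw": 91.9},
  {"travel": [43, -150, -115], "delta_rot": [0, 0, 19.5], "jaw": 91.9},
  {"travel": [53, -184, -115], "delta_rot": [0, 0, 19.5], "jaw": 91.9},
  {"travel": [53, -184, -115], "delta_rot": [0, 0, 19.5], "jaw": 91.9},
  {"travel": [53, -184, -115], "delta_rot": [0, 0, 19.5], "jaw": 91.9},
])

```text
time_s: 17.95
tool_pos: [0.4242, 0.1466, 0.1815]
tool_rot: [0.665, 0.747, 0.001, 0.0]
contact_force: [0.1, -0.0, 0.0]
grip_width: 0.092
gripper_force: 0.0
```

Run:
```python
from m import *
i,d,P=cloud('wrist'); save('w7.png',i); np.savez('w7.npz',i=i,P=P); s=env.sense(); print(s['tool_pos'])
c=cup(i,P,277,215); print(c); plan(c[0][0],c[0][1],.0497,c[1]-90)
i,d,P=cloud('top')
for n,p in dict(cg=(238,158)).items(): print(n,cup(i,P,*p,zt=.101))
```

```text
[0.42506933 0.14686228 0.18146727]
(array([0.42400844, 0.14749653, 0.02870172]), np.float64(96.57885336920597))
travel [  0.7  -1.2 131.8] rot [ 0.11 -0.02  0.08] t 18.0 q6 0.21
cg (array([0.60957914, 0.17651066, 0.02907372]), np.float64(116.33489894538758))
```

View pics/w7.png

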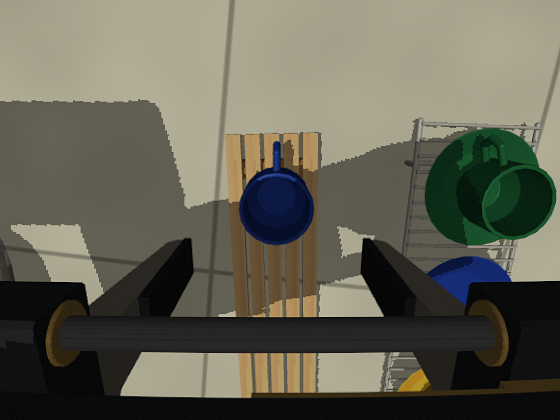

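The green cup stands on its saucer at (500,195). The top camera puts it about 3 mm off centre, and I'll re-check that. The blue cup at (277,205) is aligned between the fingers.

jog_arm([
  {"travel": [0.5, -1, 50], "delta_rot": [0, 0, 0], "jaw": 91.9},
  {"travel": [0.5, -1, 90], "delta_rot": [0, 0, 0], "jaw": 91.9},
  {"travel": [0.5, -1, 120], "delta_rot": [0, 0, 0], "jaw": 91.9},
  {"travel": [0.5, -1, 131.5], "delta_rot": [0, 0, 0], "jaw": 91.9},
  {"travel": [0.5, -1, 131.5], "delta_rot": [0, 0, 0], "jaw": 91.9},
  {"travel": [0.5, -1, 131.5], "delta_rot": [0, 0, 0], "jaw": 75},
  {"travel": [0.5, -1, 131.5], "delta_rot": [0, 0, 0], "jaw": 66},
  {"travel": [0.5, -1, 131.5], "delta_rot": [0, 0, 0], "jaw": 58},
  {"travel": [0.5, -1, 131.5], "delta_rot": [0, 0, 0], "jaw": 50},
  {"travel": [0.5, -1, 131.5], "delta_rot": [0, 0, 0], "jaw": 50},
  {"travel": [0.5, -1, 131.5], "delta_rot": [0, 0, 0], "jaw": 50},
  {"travel": [0.5, -1, 131.5], "delta_rot": [0, 0, 0], "jaw": 50},
], squeeze=15)

```text
time_s: 19.25
tool_pos: [0.4235, 0.1471, 0.0502]
tool_rot: [0.665, 0.747, 0.001, 0.0]
contact_force: [0.2, -0.3, 7.7]
grip_width: 0.0603
gripper_force: 15.0
```

jog_arm([
  {"travel": [0, 0, -10], "delta_rot": [0, 0, 0], "jaw": 50},
  {"travel": [0, 0, -40], "delta_rot": [0, 0, 0], "jaw": 50},
  {"travel": [0, 0, -80], "delta_rot": [0, 0, 0], "jaw": 50},
  {"travel": [-15, 25, -90], "delta_rot": [0, 0, 0], "jaw": 50},
  {"travel": [-38, 65, -90], "delta_rot": [0, 0, 0], "jaw": 50},
  {"travel": [-61, 105, -90], "delta_rot": [0, 0, 0], "jaw": 50},
  {"travel": [-85, 145, -90], "delta_rot": [0, 0, 0], "jaw": 50},
  {"travel": [-103, 177, -90], "delta_rot": [0, 0, 0], "jaw": 50},
  {"travel": [-111, 189, -90], "delta_rot": [0, 0, 0], "jaw": 50},
  {"travel": [-111, 189, -90], "delta_rot": [0, 0, 0], "jaw": 50},
  {"travel": [-111, 189, -90], "delta_rot": [0, 0, 0], "jaw": 50},
])

```text
time_s: 20.35
tool_pos: [0.6219, 0.0587, 0.1392]
tool_rot: [0.665, 0.747, -0.001, -0.001]
contact_force: [-0.3, 0.6, -1.6]
grip_width: 0.0604
gripper_force: 15.0
```

Run:
```python
from m import *
i,d,P=cloud('wrist'); save('w8.png',i); np.savez('w8.npz',i=i,P=P); s=env.sense()
inhand(i,P,s,.6242,.0584)
```

```text
tcp [0.6217 0.059  0.1392] cup [0.622  0.0596 0.0285] saucer [0.6244 0.0586 0.0511] 2695
move [-1.3  2.3 -0. ]
```

View pics/w8.png

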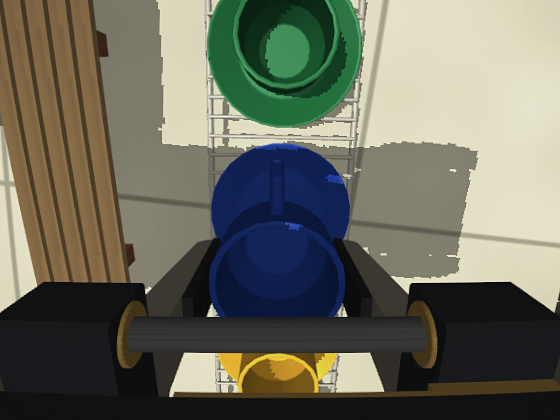

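The blue cup is level over its saucer at (280,215), with green at (287,40) and yellow at (278,375) clear on either side.

jog_arm([
  {"travel": [-1, 1.2, 25], "delta_rot": [0, 0, 0], "jaw": 50},
  {"travel": [-1, 1.2, 50], "delta_rot": [0, 0, 0], "jaw": 50},
  {"travel": [-1, 1.2, 63], "delta_rot": [0, 0, 0], "jaw": 50},
  {"travel": [-1, 1.2, 68], "delta_rot": [0, 0, 0], "jaw": 50},
  {"travel": [-1, 1.2, 70], "delta_rot": [0, 0, 0], "jaw": 50},
  {"travel": [-1, 1.2, 71], "delta_rot": [0, 0, 0], "jaw": 50},
  {"travel": [-1, 1.2, 71.5], "delta_rot": [0, 0, 0], "jaw": 50},
  {"travel": [-1, 1.2, 72], "delta_rot": [0, 0, 0], "jaw": 50},
  {"travel": [-1, 1.2, 72.3], "delta_rot": [0, 0, 0], "jaw": 50},
  {"travel": [-1, 1.2, 72.3], "delta_rot": [0, 0, 0], "jaw": 50},
])

```text
time_s: 21.4
tool_pos: [0.6249, 0.0576, 0.0673]
tool_rot: [0.665, 0.747, 0.0, 0.0]
contact_force: [-0.6, 0.4, -0.9]
grip_width: 0.0601
gripper_force: 15.0
```

jog_arm([
  {"travel": [0.5, -0.8, 0], "delta_rot": [0, 0, 0], "jaw": 50},
  {"travel": [0.5, -0.8, 0.5], "delta_rot": [0, 0, 0], "jaw": 50},
  {"travel": [0.5, -0.8, 0.9], "delta_rot": [0, 0, 0], "jaw": 50},
  {"travel": [0.5, -0.8, 0.9], "delta_rot": [0, 0, 0], "jaw": 50},
])

```text
time_s: 21.8
tool_pos: [0.6239, 0.058, 0.0663]
tool_rot: [0.665, 0.747, -0.0, -0.0]
contact_force: [-1.1, -0.4, -0.1]
grip_width: 0.0604
gripper_force: 15.0
```

jog_arm([
  {"travel": [0, 0, 0.3], "delta_rot": [0, 0, 0], "jaw": 50},
  {"travel": [0, 0, 0.3], "delta_rot": [0, 0, 0], "jaw": 50},
  {"travel": [0, 0, 0.2], "delta_rot": [0, 0, 0], "jaw": 64},
  {"travel": [0, 0, 0.2], "delta_rot": [0, 0, 0], "jaw": 70},
  {"travel": [0, 0, 0.2], "delta_rot": [0, 0, 0], "jaw": 80},
  {"travel": [0, 0, 0.2], "delta_rot": [0, 0, 0], "jaw": 91.9},
  {"travel": [0, 0, 0.2], "delta_rot": [0, 0, 0], "jaw": 91.9},
  {"travel": [0, 0, -30], "delta_rot": [0, 0, 0], "jaw": 91.9},
  {"travel": [0, 0, -75], "delta_rot": [0, 0, 0], "jaw": 91.9},
  {"travel": [0, -20, -115], "delta_rot": [0, 0, 0], "jaw": 91.9},
  {"travel": [0, -65, -115], "delta_rot": [0, 0, 0], "jaw": 91.9},
  {"travel": [0, -110, -115], "delta_rot": [0, 0, 0], "jaw": 91.9},
  {"travel": [0, -155, -115], "delta_rot": [0, 0, 0], "jaw": 91.9},
  {"travel": [0, -200, -115], "delta_rot": [0, 0, 0], "jaw": 91.9},
  {"travel": [0, -200, -115], "delta_rot": [0, 0, 0], "jaw": 91.9},
])

```text
time_s: 23.3
tool_pos: [0.4192, 0.0343, 0.1804]
tool_rot: [0.665, 0.747, -0.002, -0.002]
contact_force: [-0.6, 0.6, -0.7]
grip_width: 0.092
gripper_force: 0.0
```

Run:
```python
from m import *
i,d,P=cloud('top'); save('top2.png',cv2.resize(i[110:270,100:500],(800,320),interpolation=cv2.INTER_CUBIC))
hh=cv2.cvtColor(i,cv2.COLOR_RGB2HSV).astype(int)
for n,p,c0 in [('g',(238,158),(.6114,.179)),('b',(280,155),(.6231,.0574)),('y',(323,150),(.634,-.0646)),('r',(364,147),(.6459,-.1855))]:
    c=cup(i,P,*p,zt=.101)[0]; m=comp(i,*p); er=cv2.erode(m.astype(np.uint8),np.ones((3,3)))>0
    q=P[m&~er]; r=np.hypot(*(q[:,:2]-c0).T); q=q[(abs(q[:,2]-.052)<.008)&(r>.044)]
    s=circ(q[:,:2]); print(n,'cup',c.round(4),'saucer',s.round(4),'off mm',(1e3*(c-s)[:2]).round(1),'saucer moved',(1e3*(s[:2]-c0)).round(1))
for n,(u,v) in dict(box=(132,163),tif=(460,207)).items():
    w=P[v-40:v+40,u-40:u+40].reshape(-1,3); q=w[w[:,2]>.03]; print(n,q.min(0).round(3),q.max(0).round(3))
```

```text
g cup [0.6098 0.1766 0.0289] saucer [0.6117 0.1789 0.0521] off mm [-1.9 -2.2] saucer moved [ 0.3 -0.1]
b cup [0.6205 0.0559 0.0291] saucer [0.6228 0.0571 0.0525] off mm [-2.3 -1.2] saucer moved [-0.3 -0.3]
y cup [ 0.6339 -0.0652  0.0291] saucer [ 0.634  -0.0643  0.0533] off mm [-0.  -0.9] saucer moved [-0.   0.3]
r cup [ 0.645  -0.1868  0.029 ] saucer [ 0.6461 -0.1859  0.0534] off mm [-1.1 -0.9] saucer moved [ 0.2 -0.4]
box [0.508 0.404 0.03 ] [0.68  0.549 0.062]
tif [ 0.411 -0.514  0.03 ] [ 0.53  -0.395  0.158]
```

View pics/top2.png

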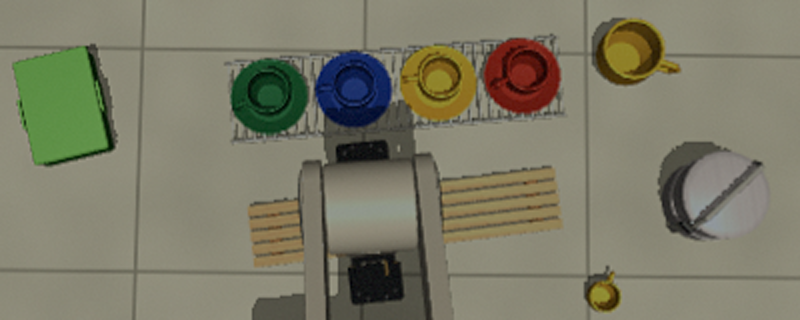

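All four cups are upright on their own saucers, within 3 mm of centre. The saucers have moved no more than 0.5 mm, the tiffin and snack box are where they started, and the arm is clear. I'm handing in.

```bash
python3 -c "
from workcell import workorder
print(workorder.close_job())"
```

```text
the job is handed in; nothing more can be done
None
```

I handed the job in at about 23 s: all four cups stand upright on the saucers of their own colour, within about 3 mm of centre, and the saucers, tiffin and snack box were not disturbed.

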